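# Sort the strays and lock the bin keeper

### The job

Put the stray socket into the bin that holds sockets and the stray stubby screwdriver into the bin that holds the screwdriver. Then pull up the spring lock knob, slide the red keeper bar one hole towards you (the robot's side), over the bins, and let the pin drop fully home in that next hole. Finish while still holding the knob with the pin fully home, so that a clip could be fitted, and leave the other things on the bench where they are.

Things in the scene. Friction and masses are not known exactly. Their poses are not given: they have to be found in the camera images.
- rack: Fixed grey carry rack: base plate 280 (x) x 370 (y) x 6 mm, from x -90 to +190 and y -185 to +185 mm; origin on its underside midway between the bins; -x points roughly to the robot. A 30 mm square aluminium rail (top 48 mm above the bench) lies along x at y = 0, x -50 to +180 mm, with four 11 mm lock holes in its top at x 133, 88, 43 and -2 mm.
- keeper (a joint): Position (m) of the red sleeve and keeper bar along the rail: 0 at the start (hole at rack x 88 mm), growing towards the robot (rack -x). Next hole at 0.045, others at 0.090 and -0.045. About 2 N friction once the pin is clear. The bar, 14 mm wide, spans 336 mm along rack y, 62 to 72 mm above the bench, centred under the knob: first just behind the bins, then over their far half.
- plunger (a joint): Lift (m) of the spring lock plunger on the sleeve: 0 = pin fully down, up to 0.020 pulled up. The 8 mm round-nosed pin goes 10 mm into the hole, so it is clear above 0.010. A spring pushes it down with about 5 N at 0 and 10 N at 0.020. Lowered between holes, the pin rides on the rail at 0.010 and drops in when over a hole.
- knob_grip (a point): Centre of the plunger's black knob with yellow band: upright cylinder 28 mm diameter, 28 mm tall, this point 102 mm above the bench when the pin is home (knob from 88 to 116 mm). It rises with the plunger and slides with the keeper. Below the knob are only a 10 mm stem and, under 72 mm, the bar. Grip it from above, any yaw.
- knob: The same black knob as a body; origin at the centre of its underside, z up.
- next_hole (a point): Mouth of the next hole, in the rail's top, 48 mm above the bench; when locked there the knob is straight above it.
- bin_sockets: Blue open bin, fixed on the rack, that already holds two sockets in its far half. 140 x 140 x 50 mm outside, walls and floor 5 mm, inside floor 11 mm above the bench; origin at the centre of its underside, axes parallel to the rack's. The two bins look alike and may be either way round (rack y +107 or -107 mm): only the contents tell.
- bin_drivers: Blue open bin like the other, that already holds one orange stubby screwdriver along its far wall. Same size, origin and axes.
- stray_socket: Stray chrome socket standing upright on the bench beside the rack: cylinder 28 mm diameter, 45 mm tall; origin at the centre of its underside, z up. 80 to 170 g.
- stray_driver: Stray stubby screwdriver lying flat on the bench beside the rack: orange handle 52 mm long (x -26 to +26 mm), 28 mm wide and 28 mm tall, then a 7 mm thick steel blade to x = +62 mm, 14 mm above its underside. Origin on the underside below the handle's middle; x along the tool towards the blade, z up. 50 to 100 g.
- socket_a: One of the two sockets already in the socket bin; like the stray, origin at its underside's centre, about 44 mm to +x of the bin's centre.
- socket_b: The other socket already in the socket bin.
- driver_a: The screwdriver already in its bin, like the stray; it lies along the bin's y, about 45 mm to +x of the bin's centre.
- mug: White mug, bystander, 80 mm diameter, 95 mm tall, origin under its centre.
- jar: Glass jar with red cap, bystander, 72 mm diameter, 100 mm tall, origin under its centre.
- can: Green can, bystander, 66 mm diameter, 180 mm tall, origin under its centre.
- wrench: Steel wrench lying on the bench, bystander; origin under its middle.
- tape: Grey roll of tape lying flat, bystander, 90 mm diameter, 25 mm tall, origin under its centre.
Not all that is in view belongs to the job. Leave any green or turquoise look-alike of the stray_driver alone.

How it is judged (in metres and radians):
On the way, in this order (a step that is already met when the one before it is completed fails the run):
1. both strays lie released in their right bins, the keeper still at its first hole (x of stray_socket in the frame of bin_sockets between -0.065 and 0.065 m and y of stray_socket in the frame of bin_sockets between -0.065 and 0.065 m and z of stray_socket in the frame of bin_sockets between -0.005 and 0.035 m and x of stray_driver in the frame of bin_drivers between -0.065 and 0.065 m and y of stray_driver in the frame of bin_drivers between -0.065 and 0.065 m and z of stray_driver in the frame of bin_drivers between -0.005 and 0.035 m and contact force between the fingers and stray_socket below 0.1 N and linear speed of each of stray_socket, stray_driver below 0.03 m/s and contact force between the fingers and stray_driver below 0.1 N and value of joint keeper between -0.01 and 0.01 m), for 0.2 s.
2. the plunger is pulled up at the first hole (value of joint plunger above 0.008 m and value of joint keeper between -0.008 and 0.008 m).
3. the keeper is at the next hole with the pin home (value of joint keeper between 0.042 and 0.048 m and value of joint plunger below 0.003 m), for 0.2 s.
At the end, for the whole second after the job is handed in: Keeper pinned in the next hole (0.045 m, within 3 mm), plunger within 3 mm of fully down, fingers still on the knob with over 2 N; both strays at rest and untouched in their own bins along with the earlier contents (origins inside, under 35 mm above the bin's underside) (all of step 3 and contact force between the fingers and knob above 2 N and x of stray_socket in the frame of bin_sockets between -0.065 and 0.065 m and y of stray_socket in the frame of bin_sockets between -0.065 and 0.065 m and z of stray_socket in the frame of bin_sockets between -0.005 and 0.035 m and x of stray_driver in the frame of bin_drivers between -0.065 and 0.065 m and y of stray_driver in the frame of bin_drivers between -0.065 and 0.065 m and z of stray_driver in the frame of bin_drivers between -0.005 and 0.035 m and contact force between the fingers and stray_socket below 0.1 N and linear speed of each of stray_socket, stray_driver below 0.03 m/s and contact force between the fingers and stray_driver below 0.1 N and x of socket_a in the frame of bin_sockets between -0.065 and 0.065 m and y of socket_a in the frame of bin_sockets between -0.065 and 0.065 m and z of socket_a in the frame of bin_sockets between -0.005 and 0.035 m and x of socket_b in the frame of bin_sockets between -0.065 and 0.065 m and y of socket_b in the frame of bin_sockets between -0.065 and 0.065 m and z of socket_b in the frame of bin_sockets between -0.005 and 0.035 m and x of driver_a in the frame of bin_drivers between -0.065 and 0.065 m and y of driver_a in the frame of bin_drivers between -0.065 and 0.065 m and z of driver_a in the frame of bin_drivers between -0.005 and 0.035 m); the arm keeps its last pose, push and grip.
It fails at once if the mug is knocked more than 30 mm out of place (distance of mug from where it was at the start of the episode above 0.03 m).
It fails at once if the jar is knocked more than 30 mm out of place (distance of jar from where it was at the start of the episode above 0.03 m).
It fails at once if the can is knocked more than 30 mm out of place (distance of can from where it was at the start of the episode above 0.03 m).
It fails at once if the wrench is knocked more than 30 mm out of place (distance of wrench from where it was at the start of the episode above 0.03 m).
It fails at once if the tape is knocked more than 30 mm out of place (distance of tape from where it was at the start of the episode above 0.03 m).
It also fails if it takes over 72 s, if anything falls off the work surface, if the arm or the gripper's body presses on something with over 40 N, if the wrist force passes 120 N, or if a joint passes its speed limit or range.

### The arm

A 6-joint arm with a two-finger parallel gripper is mounted at the origin on the work surface. World frame = base frame: x ahead of the robot, y to its left, z up, the work surface at z = 0. Lengths are in mm, angles in degrees, forces in N, time in s.
With the tool pointing down it reaches from about 325 to 875 mm from the base axis. Payload 4.4 kg.
Tool frame: the origin (TCP) lies midway between the tips of the shut fingers; the grasp point (between the pads) lies grasp_offset behind it (grasp_offset is the distance from the TCP to the grasp point, in mm); z points along the fingers, y is the direction in which the jaws open and shut (so a half turn about z gives the same grasp; the last joint's range is limited). The gripper opens to 85 mm and grips with 20 to 120 N. Pads are 22 mm wide; open, the fingers measure 114 mm over their backs; the gripper's body (76 mm by 85 mm) begins 54 mm behind the grasp point. The pads swing forward as they close: fully open they stand 13 mm farther back than shut.
Start: joints at [59.33, 11.837, 88.321, -0, 79.842, -8.623], TCP at [215.849, 532.951, 231.282] pointing down, gripper open.
Joint ranges: [-156.59, 156.59], [-49.26, 127.26], [12.9, 141.05], [-63.56, 243.56], [4.71, 150.69], [-161.64, 161.64]. Speed limits (degrees/s): [159.86, 159.86, 180, 180, 180, 180].

### API

Orientations are given as a 3x3 rotation matrix whose columns are the frame's x, y, z axes.
In Python, from rig import state, grab_frame, camera_params, finish_job, grasp_offset gives the robot as it stands.
- The arm moves only by the tool jog_arm, never from a script. Its arguments are lists of equal length, an entry for each row: "delta_rot": the turn, a rotation vector about the tool's x, y, z in rad, a list of three; "delta_pos": the shift along the tool's x, y, z in m, a list of three; "jaw": the finger opening in m, from 0 to 0.0854. In form: {"delta_rot": [[rx, ry, rz], ...], "delta_pos": [[x, y, z], ...], "jaw": [jaw, ...]}. A call has 1 to 5 rows; each row is the pose to reach, as a shift and turn from the pose commanded when the call began, along the tool's axes at that moment; what a row does not reach only later rows make up. A row lasts 1/8 s, in which the tool goes at most 62.5 mm and 10.7 degrees, less where a joint would pass 70% of its speed; a pose out of reach is approached as far as the arm can. A call with a gripper value outside its range is refused whole. The fingers move at their own pace and stop on an object; the grip force is fixed at half the most. Time passes only in rows, so rows that repeat a pose let the fingers close. It gives the time, the measured TCP pose, the force and the opening at its end, in the units of the state.
- state(): the state, without advancing time (a new reading comes with each control period).
- grab_frame(name): name is "side" or "top"; returns (picture, depth): 480x640x3 uint8, red, green, blue; 480x640 float32, mm along the optical axis (not along the pixel's ray), 0 where there is no reading.
- camera_params(name): a dict with "K" (3x3 intrinsics, pixels), "R" (3x3) and "t" (3): a world point X has camera coordinates R X + t. Camera axes: x right, y down, z forward; pixel columns grow to the right and rows downward; lengths in mm; the calibration is good to about 2 mm. A picture is of the moment at which its call begins. camera_params takes no time and is no camera call.
- finish_job(): hands the job in, once; it reports no verdict.
The state is a dict: "time": time; "q": joint angles; "qd": joint speeds; "joint_torque": joint torques, N m; "ee_pos": TCP position; "ee_rot": TCP orientation; "force": force on the tool from outside, world axes, zero at the start; "wrist_torque": the same for the moment, N m; "opening": finger opening in mm.
Only numpy, scipy, OpenCV 4.12 (cv2) and the standard library are available. Lean on these libraries where they do the work, as an engineer would, in place of code of your own. Each camera call takes 0.05 s, during which the arm holds its last target. There are 200 camera calls.

## Working session

There is one attempt and no reset: what is moved stays moved. The work goes in short steps, Python scripts to look and compute and a tool call to move; the robot and the scene stay as the last step left them, time stands still between calls to the robot, and variables do not carry over. Pictures are saved under pics/ and viewed, on a budget of 10 in all, crops included, one or two more only if the job needs it, and the job is handed in when it is done.

Besides the shell and the picture viewer there is one more tool, called after "Call:" as a command line: name --argument value ..., lists and objects as JSON in quotes. jog_arm: Moves the arm, as the interface text tells. Its arguments: {"type":"object","properties":{"delta_rot":{"type":"array"},"delta_pos":{"type":"array"},"jaw":{"type":"array"}},"required":["delta_rot","delta_pos","jaw"]}

```bash
mkdir -p pics; python3 - <<'E'
from rig import *
import cv2,numpy as np
for n in("top","side"):
    p,d=grab_frame(n); np.savez(f"pics/{n}0.npz",p=p,d=d); cv2.imwrite(f"pics/{n}0.png",p[:,:,::-1])
    c=camera_params(n); print(n,c["K"],c["R"],c["t"])
s=state(); print(s["time"],s["ee_pos"],s["ee_rot"],s["opening"],grasp_offset)
E
```

```text
top [[490.02551523   0.         315.00540967]
 [  0.         490.02551523 233.80680972]
 [  0.           0.           1.        ]] [[ 2.68993064e-02 -9.99637983e-01 -5.74930773e-04]
 [-9.88740118e-01 -2.65213523e-02 -1.47273881e-01]
 [ 1.47205317e-01  4.53002237e-03 -9.89095584e-01]] [  -6.72551709  518.95998048 1502.02016904]
side [[568.18772055   0.         319.83044787]
 [  0.         568.18772055 243.14717395]
 [  0.           0.           1.        ]] [[-0.95630551 -0.29224214  0.00861958]
 [-0.15008629  0.46540053 -0.87228232]
 [ 0.25090609 -0.83546207 -0.48892664]] [ 473.1880672   150.25785649 1228.16485929]
0.1 [215.50705875 532.36168356 230.22346431] [[-9.26880412e-01  3.75355288e-01 -1.05320371e-03]
 [ 3.75356648e-01  9.26878693e-01 -1.80947839e-03]
 [ 2.96994793e-04 -2.07249709e-03 -9.99997808e-01]] 85.62698458992291 18.700000000000003
```

View pics/top0.png

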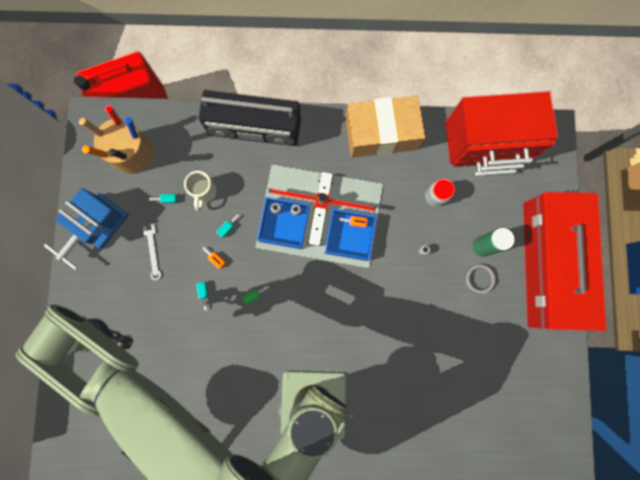

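View pics/side0.png

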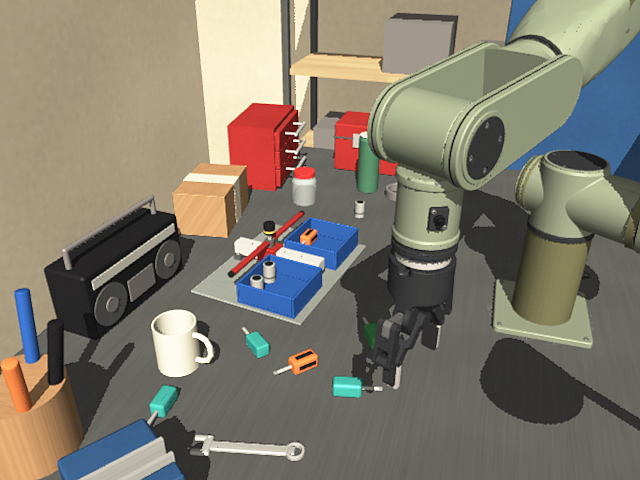

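Top view: the socket bin is at the left (283,222) with two sockets. The driver bin is at (352,235), the keeper knob at about (321,200), and a candidate stray socket at (425,249). Driver candidates are orange (215,257), teal (230,227), (166,198) and (203,291), and green (251,296). Only the orange one fits. I'll confirm in an enlarged crop.

```bash
cat > h.py <<'E'
from rig import *
import cv2,numpy as np
def pix(n,u,v,z):
    "world point on plane z at pixel"
    c=camera_params(n);R=np.array(c["R"]);t=np.array(c["t"])
    o=-R.T@t; r=R.T@np.linalg.inv(c["K"])@[u,v,1]
    return o+r*(z-o[2])/r[2]
def proj(n,X):
    c=camera_params(n);x=np.array(c["K"])@(np.array(c["R"])@X+c["t"]);return x[:2]/x[2]
def cloud(n,d):
    c=camera_params(n);v,u=np.mgrid[:480,:640]
    P=np.stack([u*d,v*d,d],-1)@np.linalg.inv(c["K"]).T
    return (P-c["t"])@np.array(c["R"])
E
python3 - <<'E'
from h import *
f=np.load("pics/top0.npz");p=f["p"];X=cloud("top",f["d"])
a=p[:,:,::-1]
c1=cv2.resize(a[150:280,180:310],(480,480),interpolation=cv2.INTER_CUBIC)
c2=cv2.resize(a[160:275,250:450],None,fx=4,fy=4,interpolation=cv2.INTER_CUBIC)
s=np.load("pics/side0.npz")["p"][:,:,::-1]
cv2.imwrite("pics/c1.png",np.vstack([c2,np.hstack([cv2.resize(a[230:275,190:240],(400,140*400//400*1)) if 0 else cv2.resize(a[235:270,190:290],(400,140),interpolation=cv2.INTER_CUBIC),cv2.resize(s[335:370,260:360],(400,140),interpolation=cv2.INTER_CUBIC)])]))
hsv=cv2.cvtColor(p,cv2.COLOR_RGB2HSV)
def comp(name,m):
    n,l,st,ce=cv2.connectedComponentsWithStats(m.astype(np.uint8))
    for i in range(1,n):
        if st[i,4]>25:
            q=X[l==i]; print(name,ce[i].round(1),st[i,4],np.median(q,0).round(1),q[:,2].max().round(1))
H,S,V=[hsv[...,i] for i in range(3)]
comp("orange",(H>5)&(H<16)&(S>190)&(V>120))
comp("red",((H<4)|(H>176))&(S>150)&(V>90))
comp("blue",(H>100)&(H<122)&(S>180)&(V>60))
m=(H<4)&(S>150)&(V>90)
for u,v in((271,166),(383,182),(256,248),(369,266),(425,249),(321,200)):
    print(u,v,pix("top",u,v,6).round(1),X[v,u].round(1))
# rail: white, height ~48
m=(X[...,2]>44)&(X[...,2]<52)&(S<40)&(V>150);m[:165]=0;m[260:]=0;m[:,:290]=0;m[:,350:]=0
q=X[m][:,:2];print("rail",len(q),q.mean(0),cv2.minAreaRect(q.astype(np.float32)))
m=(X[...,2]>25)&(X[...,2]<60);m[:235]=0;m[265:]=0;m[:,:410]=0;m[:,440:]=0
print("sock",m.sum(),X[m].mean(0))
m=(X[...,2]>90)&(X[...,2]<125);m[:185]=0;m[215:]=0;m[:,:305]=0;m[:,335:]=0
print("knob",m.sum(),X[m].mean(0))
E
```

```text
orange [360.8 220.7] 36 [ 565.3 -138.2   39.5] 48.8
orange [219.  260.2] 57 [428.9 305.2  26.6] 34.4
red [122.4  78.7] 2693 [1233.9  845.2 -414.2] 1562.1
red [499.8 127. ] 6157 [ 829.3 -523.9  197. ] 1562.1
red [112.  113.7] 117 [838.7 614.5 184.6] 209.9
red [443.9 188.9] 340 [ 659.5 -383.8   99.3] 1562.1
red [323.2 200.2] 427 [617.5 -18.8  70.5] 1562.1
red [571.2 261.8] 7278 [ 437.4 -726.4  159.8] 1562.1
red [531.9 265.8] 1485 [ 429.7 -662.5   56.7] 1562.1
blue [20.1 90.1] 50 [1073.  1136.2 -181.9] -155.1
blue [130.3 125.7] 71 [790.9 544.8 226.9] 250.5
blue [283.4 225. ] 1566 [545.5 107.9  11.7] 1562.1
blue [349.7 236.8] 1592 [513.  -99.5  11.8] 1562.1
blue [634.4 266.9] 433 [  499.  -1363.5  -537.4] 1562.1
271 166 [744.6 157.6   6. ] [745.1 157.8   4.1]
383 182 [ 700.5 -209.7    6. ] [ 7.020e+02 -2.105e+02  4.000e-01]
256 248 [472.9 194.7   6. ] [473.8 195.7  -1.9]
369 266 [ 424.9 -167.     6. ] [ 424.3 -166.3   12.9]
425 249 [ 484.1 -345.3    6. ] [ 479.7 -337.3   41.9]
321 200 [635.1  -9.1   6. ] [611.4  -8.4 113.5]
rail 384 [593.88622601  -6.79654165] ((607.6040649414062, 27.37682342529297), (102.71116638183594, 230.84030151367188), 81.22765350341797)
sock 72 [ 478.5624929  -336.14825531   43.6164153 ]
knob 75 [622.22905362 -11.44916774 112.72857257]
```

View pics/c1.png

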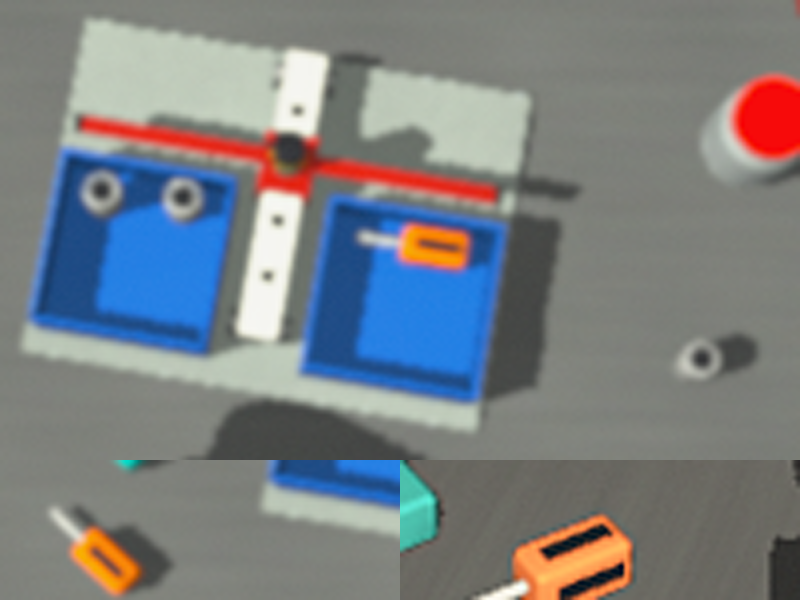

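Crop: the orange stray's handle is centred at about (216.5,260.5), with the blade tip at (204,248). The stray socket's rim is at (425,249.5) and is chrome. The two sockets are in the left bin and the orange driver in the right bin. Next hole is at (319.5,215).

```bash
python3 - <<'E'
from h import *
P=lambda x,y,z:pix("top",250+x/4-.375,160+y/4-.375,z)
img=np.array([P(84,17,6),P(530,93,6),P(22,352,6),P(483,430,6),P(297,110,48),P(278,220,48),P(267,275,48)])[:,:2]
mod=np.array([[190,185],[190,-185],[-90,185],[-90,-185],[133,0],[43,0],[-2,0]],float)
a=mod-mod.mean(0);b=img-img.mean(0)
th=np.arctan2((a[:,0]*b[:,1]-a[:,1]*b[:,0]).sum(),(a*b).sum())
R=np.array([[np.cos(th),-np.sin(th)],[np.sin(th),np.cos(th)]]);t=img.mean(0)-R@mod.mean(0)
print("rack",np.degrees(th),t,"\nres",(img-mod@R.T-t).round(1))
for n,q in dict(knob=[88,0],next=[43,0],binL=[0,107],binR=[0,-107],dropL=[-25,107],dropR=[-25,-107]).items(): print(n,(R@q+t).round(1))
print("knob top px",P(290,146,116),"sock",P(700,358,45))
f=np.load("pics/top0.npz");p=f["p"];h=cv2.cvtColor(p,cv2.COLOR_RGB2HSV)[235:275,195:235]
m=((h[...,0]>3)&(h[...,0]<20)&(h[...,1]>150)).astype(np.uint8)
v,u=np.nonzero(m);v+=235;u+=195
q=np.array([pix("top",a,b,22)[:2] for a,b in zip(u,v)]);w=cv2.minAreaRect(q.astype(np.float32));print("drv",len(u),q.mean(0),w)
Q=lambda x,y,z:pix("top",190+x/4-.375,235+(y-460)/4-.375,z)
print("tip",Q(54,511,14),"hctr",Q(106,562,25))
# side check: orange centroid/socket
f=np.load("pics/side0.npz");X=cloud("side",f["d"])
m=(X[...,2]>20)&(X[...,2]<40);m[:340]=0;m[380:]=0;m[:,:280]=0;m[:,330:]=0
print("side drv",X[m].mean(0),cv2.minAreaRect(X[m][:,:2].astype(np.float32)))
m=(X[...,2]>42)&(X[...,2]<50);m[:195]=0;m[222:]=0;m[:,:350]=0;m[:,370:]=0
print("side sock",X[m].mean(0))
m=(X[...,2]>111)&(X[...,2]<121);m[:215]=0;m[240:]=0;m[:,:255]=0;m[:,285:]=0
print("side knob",X[m].mean(0),m.sum())
E
```

```text
rack -8.044553767675227 [536.53665631   1.85929593] 
res [[ 1.2  0.7]
 [-1.3  1. ]
 [ 0.7 -0.1]
 [-0.1 -2.7]
 [-0.4 -0.1]
 [-0.3  0. ]
 [ 0.3  1.2]]
knob [623.7 -10.5]
next [579.1  -4.2]
binL [551.5 107.8]
binR [ 521.6 -104.1]
dropL [526.8 111.3]
dropR [ 496.8 -100.6]
knob top px [622.9222328  -11.52761399 116.        ] sock [ 478.90414216 -335.46885466   45.        ]
drv 141 [429.90216957 314.32174766] ((430.4397277832031, 316.3589172363281), (54.43458557128906, 28.623666763305664), 47.34901428222656)
tip [469.42003583 361.94864048  14.        ] hctr [428.91582741 316.03883442  25.        ]
side drv [430.79082053 322.49186656  25.84302712] ((431.8562316894531, 319.79949951171875), (51.968936920166016, 30.71397590637207), 53.88361358642578)
side sock [ 479.60983357 -331.72691401   44.16599087]
side knob [624.44064052  -6.26604212 114.33539117] 60
```

Call:
jog_arm --delta_rot '[[0,0,0.187],[0,0,0.374],[0,0,0.56],[0,0,0.747],[0,0,0.934]]' --delta_pos '[[-0.056,-0.024,0.015],[-0.112,-0.048,0.03],[-0.168,-0.071,0.045],[-0.224,-0.095,0.06],[-0.28,-0.119,0.08]]' --jaw '[0.05,0.05,0.05,0.05,0.05]'

```text
time: 0.72
ee_pos: [430.4, 317.6, 151.6]
ee_rot: [[-0.243, 0.97, 0.001], [0.97, 0.243, 0.0], [0.0, 0.001, -1.0]]
force: [0.7, 0.6, 0.5]
opening: 50.4
```

Call:
jog_arm --delta_rot '[[0,0,0.186],[0,0,0.373],[0,0,0.56],[0,0,0.746],[0,0,0.93]]' --delta_pos '[[0,0,0],[0,0,0],[0,0,0],[0,0,0],[0,0,0]]' --jaw '[0.05,0.05,0.05,0.05,0.05]'

```text
time: 1.35
ee_pos: [428.8, 318.8, 151.4]
ee_rot: [[0.632, 0.775, -0.001], [0.775, -0.632, -0.001], [-0.001, -0.001, -1.0]]
force: [1.1, 0.5, -0.1]
opening: 50.1
```

```bash
cat >> h.py <<'E'
def go(x,y,z,psi):
    "print the jog (tool axes, m, rad) to TCP x,y,z with tool-x at world angle psi (deg), tool down"
    s=state();R=np.array(s["ee_rot"]);p=np.array(s["ee_pos"]);c,q=np.cos(np.radians(psi)),np.sin(np.radians(psi))
    T=np.array([[c,q,0],[q,-c,0],[0,0,-1]])
    print("t",s["time"],"p",p.round(1),"psi",np.degrees(np.arctan2(R[1,0],R[0,0])).round(1),"F",np.round(s["force"],1),"open",round(s["opening"],1))
    print("q",np.round(s["q"],1),"jog",(R.T@([x,y,z]-p)/1000).round(4),"rot",cv2.Rodrigues(R.T@T)[0].ravel().round(4))
E
python3 -c "
from h import *
go(430.5,317,3,48)
p,d=grab_frame('side');cv2.imwrite('pics/s1.png',cv2.resize(p[200:440,200:520],(800,600))[:,:,::-1])"
```

```text
t 1.35 p [428.8 318.8 151.4] psi 50.8 F [ 1.1  0.5 -0.1] open 50.1
q [27.3 11.6 98.6  0.  69.8 66.5] jog [-1.000e-04  2.500e-03  1.484e-01] rot [-0.0005  0.0012  0.0488]
```

View pics/s1.png

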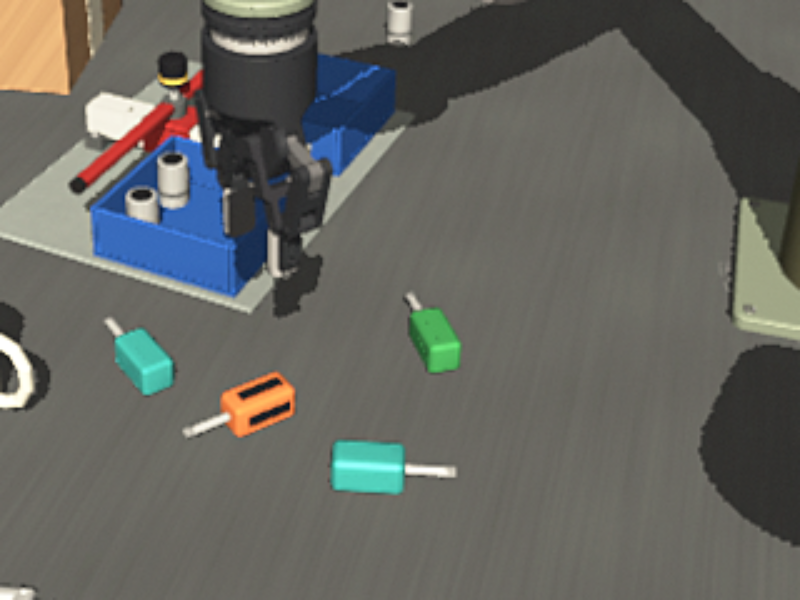

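The side view shows the orange stray clear at crop (262,403), with its neighbours well off it. Descending.

Call:
jog_arm --delta_rot '[[0,0,0.049],[0,0,0.049],[0,0,0.049],[0,0,0.049],[0,0,0.049]]' --delta_pos '[[0,0.002,0.03],[0,0.002,0.06],[0,0.002,0.085],[0,0.002,0.1],[0,0.002,0.105]]' --jaw '[0.05,0.05,0.05,0.05,0.05]'

```text
time: 2.02
ee_pos: [430.1, 317.5, 46.0]
ee_rot: [[0.664, 0.748, -0.002], [0.748, -0.664, -0.001], [-0.002, -0.001, -1.0]]
force: [-0.4, 0.4, 0.7]
opening: 49.9
```

```bash
python3 -c "
from h import *
go(430.5,317,3,48)
a=[]
for n,u,v in(('side',300,365),('top',216,260)):
  p,d=grab_frame(n);a.append(cv2.resize(p[v-45:v+45,u-60:u+60],(400,300),interpolation=cv2.INTER_CUBIC)[:,:,::-1])
cv2.imwrite('pics/s2.png',np.hstack(a))"
```

```text
t 2.025 p [430.1 317.5  46. ] psi 48.4 F [-0.4  0.4  0.7] open 49.9
q [ 27.2  20.2 102.3  -0.   57.6  68.7] jog [-0.      0.0006  0.043 ] rot [-0.0007  0.0018  0.007 ]
```

View pics/s2.png

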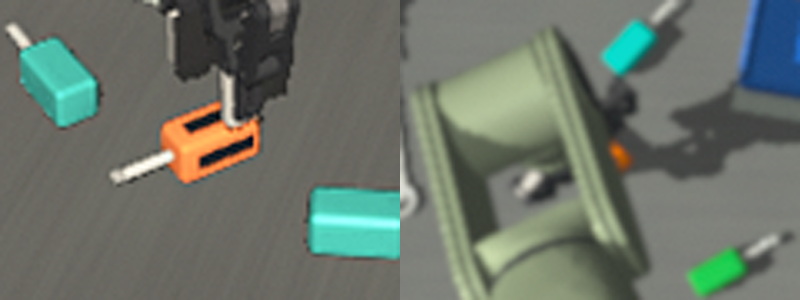

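The fingers straddle the orange handle (side crop, 210,140). Going down and closing.

Call:
jog_arm --delta_rot '[[0,0,0],[0,0,0],[0,0,0],[0,0,0],[0,0,0]]' --delta_pos '[[0,0,0.02],[0,0,0.036],[0,0,0.042],[0,0,0.042],[0,0,0.042]]' --jaw '[0.05,0.05,0.05,0.05,0.02]'

```text
time: 2.75
ee_pos: [431.3, 318.1, 5.6]
ee_rot: [[0.665, 0.747, 0.001], [0.747, -0.665, 0.001], [0.001, 0.0, -1.0]]
force: [0.1, -0.7, -0.4]
opening: 33.1
```

Call:
jog_arm --delta_rot '[[0,0,0],[0,0,0],[0,0,0],[0,0,0],[0,0,0]]' --delta_pos '[[0,0,0],[0,0,0],[0,0,0],[0,0,-0.03],[0,0,-0.06]]' --jaw '[0.0,0.0,0.0,0.0,0.0]'

```text
time: 3.38
ee_pos: [429.6, 317.2, 64.6]
ee_rot: [[0.665, 0.747, -0.003], [0.747, -0.665, -0.001], [-0.003, -0.001, -1.0]]
force: [0.1, -0.8, -0.8]
opening: 26.7
```

Call:
jog_arm --delta_rot '[[0,0,0],[0,0,0],[0,0,0]]' --delta_pos '[[0,0,-0.03],[0,0,-0.055],[0,0,-0.07]]' --jaw '[0.0,0.0,0.0]'

```text
time: 3.75
ee_pos: [430.8, 317.9, 135.8]
ee_rot: [[0.665, 0.747, 0.001], [0.747, -0.665, 0.0], [0.001, 0.0, -1.0]]
force: [0.4, 0.2, -0.7]
opening: 26.8
```

```bash
python3 -c "
from h import *
th=np.radians(-8.04);R=np.array([[np.cos(th),-np.sin(th)],[np.sin(th),np.cos(th)]]);t=np.array([536.5,1.9])
x,y=R@[-25,-125]+t;print(x,y);go(x,y,134,82)"
```

```text
494.2626827782452 -118.37472317120026
t 3.75 p [430.8 317.9 135.8] psi 48.3 F [ 0.4  0.2 -0.7] open 26.8
q [27.2 12.7 99.3  0.  67.9 68.8] jog [-0.2838  0.3373  0.0017] rot [ 4.000e-04 -6.000e-04 -5.873e-01]
```

Opening is 26.7 mm, so the driver is held. Carrying it to the driver bin.

Call:
jog_arm --delta_rot '[[0,0,-0.06],[0,0,-0.12],[0,0,-0.18],[0,0,-0.24],[0,0,-0.3]]' --delta_pos '[[-0.028,0.034,0],[-0.057,0.067,0],[-0.085,0.101,0],[-0.114,0.135,0],[-0.142,0.169,0]]' --jaw '[0,0,0,0,0]'

```text
time: 4.38
ee_pos: [461.9, 98.0, 134.2]
ee_rot: [[0.412, 0.911, -0.002], [0.911, -0.412, -0.0], [-0.001, -0.002, -1.0]]
force: [0.8, -0.2, -1.7]
opening: 26.9
```

```bash
python3 -c "
from h import *
go(494,-118,134,82)"
```

```text
t 4.375 p [461.9  98.  134.2] psi 65.6 F [ 0.8 -0.2 -1.7] open 26.9
q [  1.5   5.6 107.9   0.   66.6  25.8] jog [-1.835e-01  1.183e-01  1.000e-04] rot [-0.0017  0.0005 -0.2854]
```

Call:
jog_arm --delta_rot '[[0,0,-0.057],[0,0,-0.114],[0,0,-0.171],[0,0,-0.228],[0,0,-0.285]]' --delta_pos '[[-0.037,0.024,0],[-0.074,0.048,0],[-0.111,0.071,0],[-0.15,0.097,0],[-0.1835,0.118,0]]' --jaw '[0,0,0,0,0]'

```text
time: 5.0
ee_pos: [493.5, -118.0, 134.2]
ee_rot: [[0.14, 0.99, -0.001], [0.99, -0.14, 0.001], [0.0, -0.001, -1.0]]
force: [0.8, -0.4, 0.3]
opening: 26.7
```

Call:
jog_arm --delta_rot '[[0,0,0],[0,0,0],[0,0,0],[0,0,0]]' --delta_pos '[[0,0,0],[0,0,0.02],[0,0,0.045],[0,0,0.05]]' --jaw '[0,0,0,0]'

```text
time: 5.5
ee_pos: [491.7, -114.7, 82.6]
ee_rot: [[0.141, 0.99, -0.006], [0.99, -0.141, 0.003], [0.002, -0.006, -1.0]]
force: [0.3, -0.6, -0.5]
opening: 26.5
```

```bash
python3 -c "
from h import *
go(494,-118,18,82)
a=[]
for n,u,v in(('side',315,240),('top',352,235)):
  p,d=grab_frame(n);a.append(cv2.resize(p[v-45:v+45,u-60:u+60],(400,300),interpolation=cv2.INTER_CUBIC)[:,:,::-1])
cv2.imwrite('pics/s3.png',np.hstack(a))"
```

```text
t 5.5 p [ 491.7 -114.7   82.6] psi 81.9 F [ 0.3 -0.6 -0.5] open 26.5
q [-23.   13.9 105.3   0.   61.2 -14.9] jog [-0.0031  0.0032  0.0645] rot [-0.0059 -0.0019 -0.0019]
```

View pics/s3.png

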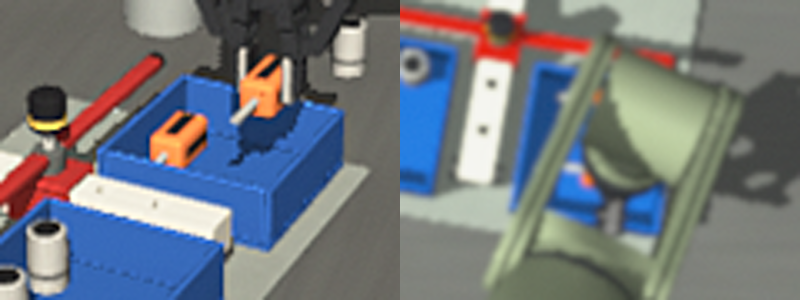

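The driver is held level, blade towards the rail, over the near half of its bin (side crop 262,90). Lowering and releasing.

Call:
jog_arm --delta_rot '[[0,0,0],[0,0,0],[0,0,0],[0,0,0],[0,0,0]]' --delta_pos '[[0,0,0.02],[0,0,0.04],[0,0,0.058],[0,0,0.065],[0,0,0.065]]' --jaw '[0,0,0,0,0]'

```text
time: 6.22
ee_pos: [494.4, -116.4, 20.3]
ee_rot: [[0.141, 0.99, 0.0], [0.99, -0.141, -0.0], [-0.0, 0.0, -1.0]]
force: [0.9, -0.2, -0.4]
opening: 26.8
```

Call:
jog_arm --delta_rot '[[0,0,0],[0,0,0],[0,0,0],[0,0,0],[0,0,0]]' --delta_pos '[[0,0,0],[0,0,0],[0,0,0],[0,0,-0.03],[0,0,-0.07]]' --jaw '[0.043,0.043,0.043,0.043,0.043]'

```text
time: 6.85
ee_pos: [492.9, -116.1, 89.8]
ee_rot: [[0.142, 0.99, -0.003], [0.99, -0.142, 0.001], [0.001, -0.003, -1.0]]
force: [0.5, -0.4, -0.4]
opening: 43.1
```

Call:
jog_arm --delta_rot '[[0,0,0],[0,0,0]]' --delta_pos '[[0,0,-0.03],[0,0,-0.06]]' --jaw '[0.06,0.06]'

```text
time: 7.1
ee_pos: [494.1, -116.5, 151.3]
ee_rot: [[0.142, 0.99, 0.001], [0.99, -0.142, -0.0], [-0.0, 0.001, -1.0]]
force: [1.6, 0.2, 0.2]
opening: 60.1
```

```bash
python3 -c "
from h import *
go(479,-334.5,140,82)"
```

```text
t 7.1 p [ 494.1 -116.5  151.3] psi 81.9 F [1.6 0.2 0.2] open 60.1
q [-23.    8.4 102.4  -0.   69.1 -14.9] jog [-0.2179  0.0159  0.0114] rot [ 0.0006  0.0002 -0.0024]
```

Call:
jog_arm --delta_rot '[[0,0,0],[0,0,0],[0,0,0],[0,0,0],[0,0,0]]' --delta_pos '[[-0.045,0.003,0],[-0.1,0.007,0],[-0.155,0.011,0],[-0.2,0.015,0],[-0.218,0.016,0.01]]' --jaw '[0.06,0.06,0.06,0.06,0.06]'

```text
time: 7.72
ee_pos: [479.4, -337.8, 141.0]
ee_rot: [[0.144, 0.99, 0.002], [0.99, -0.144, -0.002], [-0.002, 0.003, -1.0]]
force: [0.2, 0.6, 0.1]
opening: 60.2
```

Call:
jog_arm --delta_rot '[[0,0,0],[0,0,0],[0,0,0],[0,0,0]]' --delta_pos '[[0,0,0.03],[0,0,0.06],[0,0,0.065],[0,0,0.065]]' --jaw '[0.06,0.06,0.06,0.06]'

```text
time: 8.22
ee_pos: [479.1, -333.9, 74.9]
ee_rot: [[0.141, 0.99, -0.0], [0.99, -0.141, 0.001], [0.001, -0.001, -1.0]]
force: [-0.1, 0.1, 0.3]
opening: 60.1
```

```bash
python3 -c "
from h import *
go(479,-334.5,10,82)
p,d=grab_frame('top');A=cv2.resize(p[190:280,300:420],(400,300),interpolation=cv2.INTER_CUBIC)
p,d=grab_frame('side');B=cv2.resize(p[165:255,300:420],(400,300),interpolation=cv2.INTER_CUBIC)
cv2.imwrite('pics/s4.png',np.hstack([A,B])[:,:,::-1])"
```

```text
t 8.225 p [ 479.1 -333.9   74.9] psi 81.9 F [-0.1  0.1  0.3] open 60.1
q [-43.4  22.8  94.3   0.   62.9 -35.3] jog [-0.0006 -0.      0.0649] rot [-0.0005 -0.0006 -0.0016]
```

View pics/s4.png

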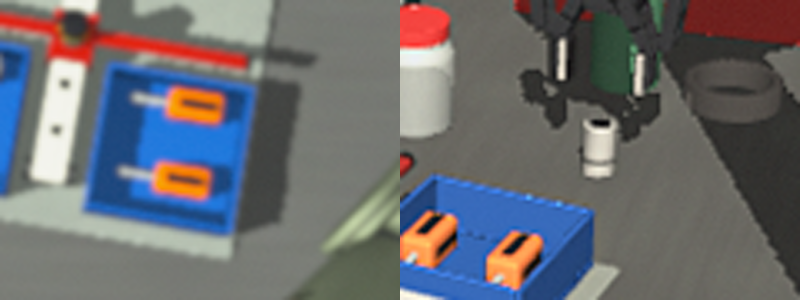

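The driver lies flat in its bin (left crop 182,180), and the fingers straddle the socket (right crop 600,145).

Call:
jog_arm --delta_rot '[[0,0,0],[0,0,0],[0,0,0],[0,0,0],[0,0,0]]' --delta_pos '[[0,0,0.025],[0,0,0.05],[0,0,0.063],[0,0,0.065],[0,0,0.065]]' --jaw '[0.06,0.06,0.06,0.06,0.03]'

```text
time: 8.95
ee_pos: [479.8, -335.2, 11.0]
ee_rot: [[0.141, 0.99, 0.001], [0.99, -0.141, -0.001], [-0.001, 0.001, -1.0]]
force: [-0.2, 0.2, -0.3]
opening: 43.4
```

Call:
jog_arm --delta_rot '[[0,0,0],[0,0,0],[0,0,0],[0,0,0],[0,0,0]]' --delta_pos '[[0,0,0],[0,0,0],[0,0,0],[0,0,0],[0,0,-0.02]]' --jaw '[0,0,0,0,0]'

```text
time: 9.57
ee_pos: [477.3, -333.0, 28.7]
ee_rot: [[0.141, 0.99, -0.004], [0.99, -0.141, 0.004], [0.003, -0.004, -1.0]]
force: [0.3, 0.9, -1.1]
opening: 26.6
```

Call:
jog_arm --delta_rot '[[0,0,0],[0,0,0],[0,0,0],[0,0,0]]' --delta_pos '[[0,0,-0.04],[0,0,-0.08],[0,0,-0.115],[0,0,-0.125]]' --jaw '[0,0,0,0]'

```text
time: 10.07
ee_pos: [480.2, -335.7, 158.4]
ee_rot: [[0.142, 0.99, 0.004], [0.99, -0.142, -0.004], [-0.003, 0.004, -1.0]]
force: [-0.3, -0.4, -1.5]
opening: 26.7
```

```bash
python3 -c "
from h import *
go(525,111.5,155,82)"
```

```text
t 10.075 p [ 480.2 -335.7  158.4] psi 81.9 F [-0.3 -0.4 -1.5] open 26.7
q [-43.4  16.8  91.2  -0.   71.7 -35.3] jog [ 0.4491 -0.019   0.0019] rot [ 0.0044  0.0033 -0.0024]
```

Call:
jog_arm --delta_rot '[[0,0,0],[0,0,0],[0,0,0],[0,0,0],[0,0,0]]' --delta_pos '[[0.04,-0.002,0],[0.09,-0.004,0],[0.14,-0.006,0],[0.19,-0.008,0],[0.24,-0.01,0]]' --jaw '[0,0,0,0,0]'

```text
time: 10.7
ee_pos: [501.8, -93.6, 153.6]
ee_rot: [[0.142, 0.99, -0.003], [0.99, -0.142, 0.001], [0.001, -0.003, -1.0]]
force: [0.4, -0.0, -2.4]
opening: 26.6
```

Call:
jog_arm --delta_rot '[[0,0,0],[0,0,0],[0,0,0],[0,0,0],[0,0,0]]' --delta_pos '[[0.05,-0.002,0],[0.1,-0.004,0],[0.15,-0.006,0],[0.19,-0.008,0],[0.209,-0.009,0]]' --jaw '[0,0,0,0,0]'

```text
time: 11.32
ee_pos: [522.4, 114.4, 153.6]
ee_rot: [[0.139, 0.99, -0.003], [0.99, -0.139, -0.0], [-0.001, -0.003, -1.0]]
force: [-0.2, -0.4, -1.4]
opening: 26.7
```

Call:
jog_arm --delta_rot '[[0,0,0],[0,0,0],[0,0,0],[0,0,0],[0,0,0]]' --delta_pos '[[0,0,0],[0,0,0.02],[0,0,0.045],[0,0,0.065],[0,0,0.065]]' --jaw '[0,0,0,0,0]'

```text
time: 11.95
ee_pos: [521.7, 110.8, 87.8]
ee_rot: [[0.143, 0.99, -0.006], [0.99, -0.143, -0.001], [-0.002, -0.005, -1.0]]
force: [-0.1, 1.4, -1.4]
opening: 26.3
```

```bash
python3 -c "
from h import *
go(525,111.5,24,82)
p,d=grab_frame('side');B=cv2.resize(p[210:330,200:360],(640,480),interpolation=cv2.INTER_CUBIC)
cv2.imwrite('pics/s5.png',B[:,:,::-1])"
```

```text
t 11.95 p [521.7 110.8  87.8] psi 81.8 F [-0.1  1.4 -1.4] open 26.3
q [  2.7  16.5 101.1  -0.   62.7  11. ] jog [0.0013 0.0035 0.0638] rot [-0.0053  0.0018 -0.0043]
```

View pics/s5.png

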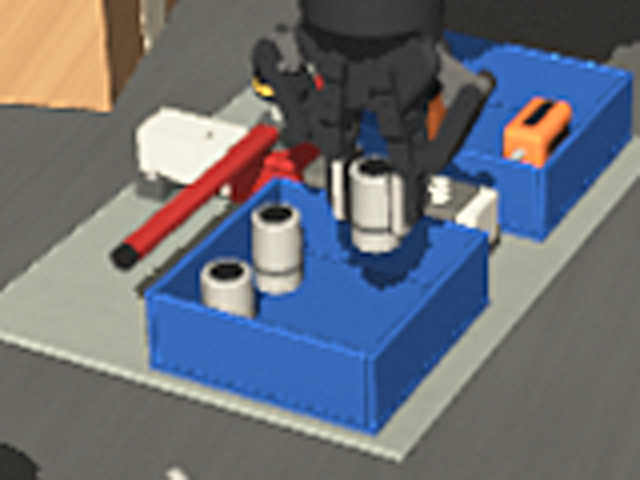

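The socket is held upright over the free part of its bin (375,200). Lowering and releasing.

Call:
jog_arm --delta_rot '[[0,0,0],[0,0,0],[0,0,0],[0,0,0],[0,0,0]]' --delta_pos '[[0,0,0.02],[0,0,0.04],[0,0,0.057],[0,0,0.063],[0,0,0.063]]' --jaw '[0,0,0,0,0]'

```text
time: 12.62
ee_pos: [523.9, 112.4, 27.0]
ee_rot: [[0.142, 0.99, -0.0], [0.99, -0.142, -0.0], [-0.0, -0.0, -1.0]]
force: [0.3, 0.0, -1.1]
opening: 26.5
```

Call:
jog_arm --delta_rot '[[0,0,0],[0,0,0],[0,0,0],[0,0,0],[0,0,0]]' --delta_pos '[[0,0,0],[0,0,0],[0,0,0],[0,0,-0.02],[0,0,-0.06]]' --jaw '[0.043,0.043,0.043,0.043,0.043]'

```text
time: 13.25
ee_pos: [521.4, 112.5, 85.9]
ee_rot: [[0.142, 0.99, -0.006], [0.99, -0.142, -0.0], [-0.001, -0.006, -1.0]]
force: [0.2, 0.2, 0.1]
opening: 43.0
```

Call:
jog_arm --delta_rot '[[0,0,0],[0,0,0],[0,0,0]]' --delta_pos '[[0,0,-0.04],[0,0,-0.08],[0,0,-0.08]]' --jaw '[0.06,0.06,0.06]'

```text
time: 13.62
ee_pos: [526.4, 112.9, 171.3]
ee_rot: [[0.141, 0.99, 0.008], [0.99, -0.141, 0.001], [0.002, 0.008, -1.0]]
force: [0.3, 0.7, -0.1]
opening: 59.8
```

```bash
python3 -c "
from h import *
go(623.7,-10,162,82)
p,d=grab_frame('side');cv2.imwrite('pics/s6.png',p[:,:,::-1])"
```

```text
t 13.625 p [526.4 112.9 171.3] psi 81.9 F [ 0.3  0.7 -0.1] open 59.8
q [ 2.9 10.4 97.5  0.  71.7 11. ] jog [-0.108   0.1137  0.01  ] rot [ 0.0078 -0.0017 -0.0021]
```

Call:
jog_arm --delta_rot '[[0,0,0],[0,0,0],[0,0,0],[0,0,0],[0,0,0]]' --delta_pos '[[-0.03,0.03,0],[-0.06,0.063,0],[-0.09,0.095,0],[-0.108,0.1137,0.01],[-0.108,0.1137,0.02]]' --jaw '[0.06,0.06,0.06,0.06,0.06]'

```text
time: 14.3
ee_pos: [620.4, -11.7, 144.5]
ee_rot: [[0.144, 0.99, -0.004], [0.99, -0.144, 0.001], [0.0, -0.004, -1.0]]
force: [-0.4, 0.4, -0.5]
opening: 59.8
```

```bash
python3 -c "
from h import *
go(623.7,-10,84,82)
p,d=grab_frame('side');X=cloud('side',d)
m=(X[...,2]>111)&(X[...,2]<121);m[:215]=0;m[240:]=0;m[:,:255]=0;m[:,285:]=0
print(X[m].mean(0),m.sum())
B=cv2.resize(p[190:310,220:380],(640,480),interpolation=cv2.INTER_CUBIC)
cv2.imwrite('pics/s7.png',B[:,:,::-1])"
```

```text
t 14.3 p [620.4 -11.7 144.5] psi 81.7 F [-0.4  0.4 -0.5] open 59.8
q [-9.1 21.9 86.1  0.  72.1 -0.8] jog [0.0022 0.0033 0.0604] rot [-0.0037 -0.0001 -0.0048]
[623.49696579  -5.23154346 114.3687531 ] 65
```

View pics/s7.png

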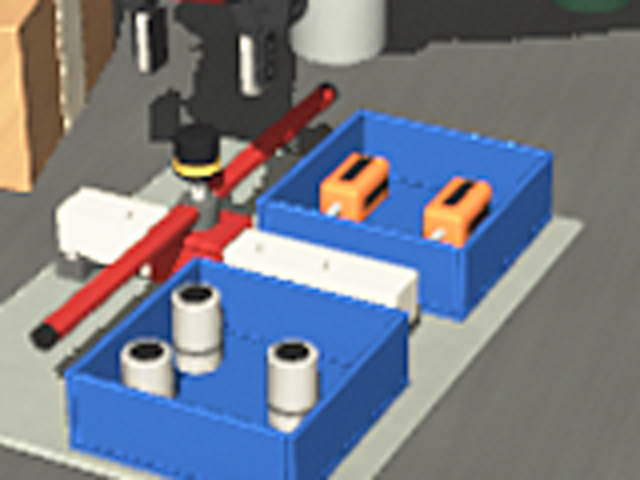

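Both strays rest upright or flat in their bins (socket 292,385; driver 458,210), and the fingers are centred over the knob (197,155). Gripping the knob.

Call:
jog_arm --delta_rot '[[0,0,0],[0,0,0],[0,0,0],[0,0,0],[0,0,0]]' --delta_pos '[[0,0.001,0.0],[0.001,0.002,0.025],[0.001,0.002,0.05],[0.001,0.002,0.063],[0.001,0.002,0.063]]' --jaw '[0.06,0.06,0.06,0.06,0.06]'

```text
time: 14.98
ee_pos: [622.0, -8.9, 83.0]
ee_rot: [[0.141, 0.99, -0.002], [0.99, -0.141, 0.0], [0.0, -0.003, -1.0]]
force: [0.3, 0.4, -0.2]
opening: 60.2
```

Call:
jog_arm --delta_rot '[[0,0,0],[0,0,0],[0,0,0],[0,0,0],[0,0,0]]' --delta_pos '[[0,0,0],[0,0,0],[0,0,0],[0,0,0],[0,0,0]]' --jaw '[0.04,0.0,0,0,0]'

```text
time: 15.6
ee_pos: [624.7, -9.8, 85.8]
ee_rot: [[0.142, 0.99, 0.003], [0.99, -0.142, -0.0], [0.0, 0.003, -1.0]]
force: [-0.4, 1.2, 6.1]
opening: 26.5
```

```bash
python3 -c "
from h import *
go(623.7,-10,84,82)"
```

```text
t 15.6 p [624.7  -9.8  85.8] psi 81.9 F [-0.4  1.2  6.1] open 26.5
q [-8.8 26.1 88.   0.  65.7 -0.7] jog [-0.0003 -0.0009  0.0018] rot [ 0.0035 -0.0002 -0.0025]
```

Call:
jog_arm --delta_rot '[[0,0,0],[0,0,0],[0,0,0],[0,0,0],[0,0,0]]' --delta_pos '[[0,0,-0.004],[0,0,-0.009],[0,0,-0.014],[0,0,-0.016],[0,0,-0.016]]' --jaw '[0,0,0,0,0]'

```text
time: 16.23
ee_pos: [622.0, -9.4, 98.7]
ee_rot: [[0.141, 0.99, -0.003], [0.99, -0.141, 0.001], [0.0, -0.003, -1.0]]
force: [1.1, 1.4, -9.0]
opening: 26.4
```

```bash
python3 -c "
from h import *
go(624.7-45*np.cos(np.radians(8)),-9.8+45*np.sin(np.radians(8)),100,82)
p,d=grab_frame('side')
B=cv2.resize(p[190:280,220:340],(640,480),interpolation=cv2.INTER_CUBIC)
cv2.imwrite('pics/s8.png',B[:,:,::-1])"
```

```text
t 16.225 p [622.   -9.4  98.7] psi 81.9 F [ 1.1  1.4 -9. ] open 26.4
q [-8.8 25.1 87.7  0.  67.4 -0.7] jog [-0.0001 -0.0423 -0.0012] rot [-0.0027 -0.0002 -0.0023]
```

View pics/s8.png

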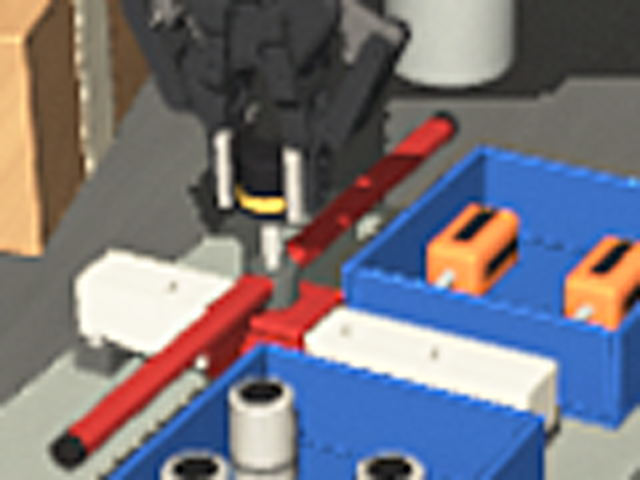

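The knob is up (Fz -9 N, stem visible under the yellow band at 270,235). Sliding 45 mm towards the robot.

Call:
jog_arm --delta_rot '[[0,0,0],[0,0,0],[0,0,0],[0,0,0],[0,0,0]]' --delta_pos '[[0,-0.01,0],[0,-0.02,0],[0,-0.03,0],[0,-0.04,0],[0,-0.045,0]]' --jaw '[0,0,0,0,0]'

```text
time: 16.9
ee_pos: [577.7, -2.8, 100.0]
ee_rot: [[0.141, 0.99, -0.0], [0.99, -0.141, 0.001], [0.001, -0.0, -1.0]]
force: [2.7, 3.4, -8.7]
opening: 26.6
```

Call:
jog_arm --delta_rot '[[0,0,0],[0,0,0],[0,0,0],[0,0,0]]' --delta_pos '[[0,0,0],[0,0,0],[0,0,0],[0,0,0]]' --jaw '[0,0,0,0]'

```text
time: 17.4
ee_pos: [578.0, -2.9, 99.5]
ee_rot: [[0.142, 0.99, -0.002], [0.99, -0.142, 0.001], [0.001, -0.002, -1.0]]
force: [-1.7, 5.5, -8.9]
opening: 26.2
```

```bash
python3 -c "
from h import *
go(624-45*np.cos(np.radians(8)),-9.8+45*np.sin(np.radians(8)),100,82)"
```

```text
t 17.4 p [578.   -2.9  99.5] psi 81.9 F [-1.7  5.5 -8.9] open 26.2
q [-8.9 20.2 94.4  0.  65.4 -0.8] jog [-0.0004  0.0015 -0.0005] rot [-0.002  -0.0006 -0.0024]
```

Call:
jog_arm --delta_rot '[[0,0,0],[0,0,0],[0,0,0],[0,0,0],[0,0,0]]' --delta_pos '[[0.0005,0.0005,0.004],[0.0005,0.0005,0.008],[0.0005,0.0005,0.012],[0.0005,0.0005,0.016],[0.0005,0.0005,0.016]]' --jaw '[0,0,0,0,0]'

```text
time: 18.02
ee_pos: [581.3, -3.4, 85.9]
ee_rot: [[0.142, 0.99, 0.005], [0.99, -0.142, -0.001], [-0.0, 0.005, -1.0]]
force: [1.1, 4.1, 0.9]
opening: 26.6
```

```bash
python3 -c "
from h import *
go(579.1,-3.5,84,82)"
```

```text
t 18.025 p [581.3  -3.4  85.9] psi 81.9 F [1.1 4.1 0.9] open 26.6
q [-8.9 21.4 94.7 -0.  63.6 -0.7] jog [-0.0004 -0.0022  0.0019] rot [ 0.0046  0.0002 -0.0024]
```

Call:
jog_arm --delta_rot '[[0,0,0],[0,0,0],[0,0,0],[0,0,0]]' --delta_pos '[[0,0,0.001],[0,0,0.002],[0,0,0.002],[0,0,0.002]]' --jaw '[0,0,0,0]'

```text
time: 18.52
ee_pos: [582.4, -3.5, 85.8]
ee_rot: [[0.142, 0.99, 0.007], [0.99, -0.142, -0.001], [-0.0, 0.007, -1.0]]
force: [-0.7, 2.9, 10.1]
opening: 26.3
```

```bash
python3 -c "
from h import *
go(579.1,-3.5,84,82)
p,d=grab_frame('side');q,d2=grab_frame('top')
B=cv2.resize(p[190:310,220:380],(400,300),interpolation=cv2.INTER_CUBIC)
A=cv2.resize(q[180:270,260:380],(400,300),interpolation=cv2.INTER_CUBIC)
cv2.imwrite('pics/s9.png',np.hstack([B,A])[:,:,::-1])"
```

```text
t 18.525 p [582.4  -3.5  85.8] psi 81.9 F [-0.7  2.9 10.1] open 26.3
q [-8.9 21.5 94.6 -0.  63.5 -0.7] jog [-0.0005 -0.0032  0.0018] rot [ 0.0071  0.0003 -0.0024]
```

View pics/s9.png

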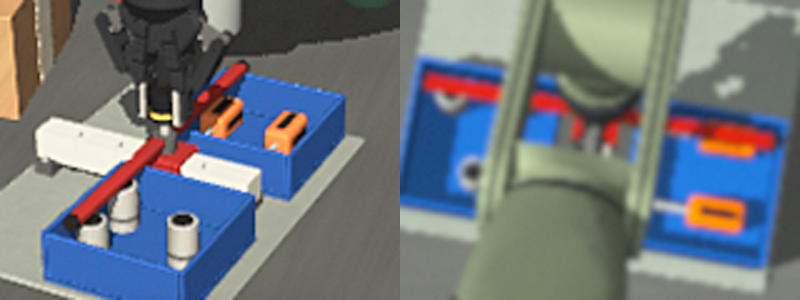

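The bar is now over the bins' far half, and the knob is low in the jaws. It stopped at TCP z 85.8, the same height as when it was home in the first hole, with 10 N of upward reaction, so the pin is bottomed. Handing in.

```bash
python3 -c "
from rig import *
print(finish_job())"
```

```text
the job is handed in; nothing more can be done
None
```

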